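# Index and clamp the rotary inspection stage

## Robot

A 6-joint arm with a two-finger parallel gripper is mounted at the origin on the work surface. World frame = base frame: x ahead of the robot, y to its left, z up, the work surface at z = 0. Lengths are in mm, angles in rad, forces in N, time in s.
With the tool pointing down it reaches from about 350 to 875 mm from the base axis. Payload 4.2 kg.
Tool frame: the origin (TCP) lies at the very end of the fingers, on their centre line; the grasp point (between the pads) lies 19 mm behind it; z points along the fingers, y is the line along which they close (so a half turn about z gives the same grasp; the last joint's range is limited). The gripper opens to 85 mm and grips with 20 to 120 N. Pads are 22 mm wide; open, the fingers measure 114 mm over their backs; the gripper's body (76 mm by 85 mm) begins 54 mm behind the grasp point. The pads swing forward as they close: fully open they stand 13 mm farther back than shut.
Start: joints at [-0.915, 0.385, 0.008, 0, -1.194, -0.259], TCP at [241.556, -576.411, 231.312] pointing down, gripper open.
Joint ranges: [-3.14, 3.14], [-1.21, 2.06], [-1.07, 1.41], [-3.16, 2.05], [-2.99, -0.16], [-3.1, 3.1]. Speed limits (rad/s): [2.79, 2.79, 3.14, 3.14, 3.14, 3.14].

## Interface

Orientations are given as a unit quaternion [x, y, z, w].
In Python, from bench import read_state, get_image, get_calibration, job_done gives the robot as it stands.
- The arm moves only by the shell command python3 -m creep 'ROWS'. ROWS is a JSON object of lists of equal length, an entry for each row: "translation": the shift along the world's x, y, z in cm, a list of three; "delta_rot": the turn, a rotation vector about the world's x, y, z in degrees, a list of three; "hand": the finger opening in cm, from 0 to 8.54. A call has 1 to 8 rows; each row is the pose to reach, as a shift and turn from the pose commanded when the call began; what a row does not reach only later rows make up. A row lasts 1/8 s, in which the tool goes at most 62.5 mm and 10.7 degrees, less where a joint would pass 70% of its speed; a pose out of reach is approached as far as the arm can. A call with a gripper value outside its range is refused whole. The fingers move at their own pace and stop on an object; the grip force is fixed at half the most. Time passes only in rows, so rows that repeat a pose let the fingers close. It gives the time, the measured TCP pose, the force, the opening and the grip force at its end, in the units of the state.
- read_state(): the state, without advancing time (a new reading comes with each control period).
- get_image(name): name is "scene" or "top" or "wrist"; returns (picture, depth): 384x512x3 uint8, red, green, blue; 384x512 float32, mm along the optical axis (not along the pixel's ray), 0 where there is no reading.
- get_calibration(name): a dict with "intrinsics" (3x3 intrinsics, pixels), "dist" ([k1, k2, p1, p2, k3] as OpenCV has them; the pictures are not rectified), "xyz" and "attitude" of the camera in the world. Camera axes: x right, y down, z forward; pixel columns grow to the right and rows downward; lengths in mm; the calibration is good to about 2 mm. A picture is of the moment at which its call begins: read the wrist's pose just before it. get_calibration takes no time and is no camera call; for the wrist camera it gives the pose at the moment of the call.
- job_done(): hands the job in; it is judged then, once.
The state is a dict: "clock": time; "joints": joint angles; "joint_vel": joint speeds; "joint_efforts": joint torques, N m; "position": TCP position; "ee_rot": TCP orientation; "contact_force": force on the tool from outside, world axes, zero at the start; "wrist_torque": the same for the moment, N m; "gripper_width": finger opening in mm; "grasp_force": force on a finger pad.
Only numpy, scipy, OpenCV 4.12 (cv2) and the standard library are available. Lean on these libraries where they do the work, as an engineer would, in place of code of your own. Each camera call takes 0.05 s, during which the arm holds its last target. There are 200 camera calls.

## Task

Set the rotary inspection stage: push one of its spokes round with a fingertip until the red pointer points at the middle of the green disc (not the blue one). Then push the yellow-knobbed clamp lever fully round to its stop at the orange post, leaving the pointer on the green disc. Nothing is to be picked up: the steel bush must stay standing in the middle of the stage, and everything else on the table must be left where it is.

Things in the scene. Friction and masses are not known exactly. Their poses are not given: they have to be found in the camera images.
- stage_axis (a point): The stage: a fixed white round housing, 270 mm across, 35 mm high, with a 30 mm high white wing (90 mm wide, reaching 210 mm from the axis) that carries the clamp lever. This point is on the vertical turning axis at the housing's top face, 35 mm above the table; z up, -y towards the clamp wing. On it turns a dark steel platen, 104 mm across, its top 50 mm above the table.
- platen (a joint): Angle of the platen and its three spokes about the vertical axis, rad, growing counterclockwise seen from above; 0: red pointer along +x of stage_axis. Range -2.6 to 2.6, starts within 0.4 of 0. Stiff (about 3 N at 78 mm from the axis); stays where left.
- pointer_tip (a point): Tip of the red pointer, 122 mm from the axis, 56 mm above the table; x outwards, z up. The pointer is one of 3 level round spokes 120 degrees apart (two bare steel): 16 mm thick, centre line 55 mm above the table, out to 102 mm from the axis; then a red needle 5 mm wide. Push a spoke 75 to 85 mm from the axis, fingertips 42 to 48 mm above the table.
- green_mark: Green disc, 18 mm across and 4 mm thick, fixed on the housing's outer rim; origin at the centre of its underside, 35 mm above the table, 114 to 123 mm from the axis. The pointer's needle passes 14 mm above it. The target.
- blue_mark: Blue disc of the same size on the other side of the rim: not the target.
- clamp (a joint): Angle of the clamp lever about its vertical pivot, rad: 0 fully open, growing clockwise seen from above, 1.4 fully home against the orange post (the stop). It starts between 0 and 0.25, turns stiffly (about 2 N at 55 mm) and stays where it is left.
- clamp_pivot (a point): Point on the vertical pivot of the clamp lever, in the middle of the lever bar, 54 mm above the table, 168 mm from the stage axis on the wing. x points outwards along the lever, z up. The pivot has a black hub 30 mm across and 65 mm high, on a dark boss 40 mm across.
- clamp_knob (a point): Centre of the yellow ball, 24 mm across, at the end of the black clamp lever: 70 mm from the pivot, 55 mm above the table. The lever bar is round, 12 mm thick, level, its centre line 54 mm above the table. A fingertip 50 to 60 mm from the pivot, 42 to 48 mm above the table, pushes it well.
- bush: Loose flanged steel bush, 56 mm across at its foot, 34 mm high, 0.15 to 0.31 kg, standing on the middle of the platen (top 84 to 86 mm above the table); origin at the centre of its underside. It turns with the platen and must stay there.
- setting_ring: Loose steel setting ring, 52 mm across, 18 mm high, on the table near the stage. Bystander. Origin at the centre of its underside.
- plug_gauge: Loose brass plug gauge, 24 mm across, 50 mm body plus a narrower head, standing on the table beyond the stage. Bystander. Origin at the centre of its underside.
- mouse: Black computer mouse, 100 x 58 x 30 mm, left of the stage. Bystander.
- cleaner: White cleaner bottle, 52 mm across, 130 mm high. Bystander.
- mug: White mug, 76 mm across, 90 mm high. Bystander.
- screwdriver: Screwdriver lying on the right. Bystander.
- gauge_case: Wooden gauge case, 110 x 75 x 32 mm. Bystander.

How it is judged (in metres and radians):
On the way, in this order (a step that is already met when the one before it is completed fails the run):
1. the red pointer stands at the green disc (y of green_mark in the frame of pointer_tip between -0.006 and 0.006 m and x of green_mark in the frame of pointer_tip above -0.05 m and velocity of joint platen between -0.05 and 0.05 rad/s), for 0.3 s.
2. the clamp lever is pushed home (value of joint clamp above 1.25 rad), for 0.2 s.
At the end, for the whole second after the job is handed in: The red pointer's centre line passes within 6 mm of the green disc's centre and is at rest, the clamp lever is within 0.15 rad of its stop, the bush stands upright within 10 mm of where it was, and the bystanders are within 15 mm of where they were (all of step 1 and value of joint clamp above 1.25 rad and distance of bush from where it was at the start of the episode below 0.01 m and angle between bush's own z axis and vertical below 0.1 rad and linear speed of bush below 0.02 m/s and distance of each of setting_ring, plug_gauge, mouse, cleaner, mug, screwdriver, gauge_case from where it was at the start of the episode below 0.015 m); the robot touches nothing.
It fails at once if the clamp is closed (beyond 0.9 rad) while the pointer is off the green disc (more than 10 mm) (value of joint clamp above 0.9 rad and (y of green_mark in the frame of pointer_tip below -0.01 m or y of green_mark in the frame of pointer_tip above 0.01 m or x of green_mark in the frame of pointer_tip below -0.05 m)).
It fails at once if the bush is lifted, shifted more than 10 mm or tipped (distance of bush from where it was at the start of the episode above 0.01 m or angle between bush's own z axis and vertical above 0.2 rad).
It fails at once if a bystander is moved or lifted more than 15 mm (distance of any of setting_ring, plug_gauge, mouse, cleaner, mug, screwdriver, gauge_case from where it was at the start of the episode above 0.015 m).
It also fails if it takes over 64 s, if anything falls off the work surface, if the arm or the gripper's body presses on something with over 40 N, if the wrist force passes 120 N, or if a joint passes its speed limit or range.

## Working session

There is one attempt and no reset: what is moved stays moved. The work goes in short steps, Python scripts to look and compute and a shell command to move; the robot and the scene stay as the last step left them, time stands still between calls to the robot, and variables do not carry over. Pictures are saved under pics/ and viewed, at most 10 in all, crops included, and the job is handed in when it is done.

```bash
mkdir -p pics
cat > h.py <<'E'
import numpy as np, cv2
from scipy.spatial.transform import Rotation as R
from bench import *
def grab(n,save=None):
    c=get_calibration(n); im,d=get_image(n)
    if save: cv2.imwrite('pics/'+save,im[:,:,::-1])
    return im,d,c
def cast(c,px,z):
    px=np.array(px,float).reshape(-1,1,2)
    u=cv2.undistortPoints(px,np.array(c['intrinsics'],float),np.array(c['dist'],float)).reshape(-1,2)
    r=R.from_quat(c['attitude']).apply(np.c_[u,np.ones(len(u))]) if np.size(c['attitude'])==4 else np.c_[u,np.ones(len(u))]@np.array(c['attitude']).T
    o=np.array(c['xyz'],float)
    return o+r*((z-o[2])/r[:,2])[:,None]
def blobs(mask,amin=15):
    n,l,s,ct=cv2.connectedComponentsWithStats(mask.astype(np.uint8))
    return [(s[i,4],ct[i].round(1)) for i in range(1,n) if s[i,4]>=amin]
E
python3 - <<'E'
from h import *
print(read_state())
for n in('scene','top'):
    im,d,c=grab(n,n+'.png'); print(n,c)
    hsv=cv2.cvtColor(im,cv2.COLOR_RGB2HSV)
    for k,lo,hi in(('red',0,6),('red2',174,180),('orange',7,19),('yellow',21,34),('green',45,85),('blue',95,125)):
        m=(hsv[...,0]>=lo)&(hsv[...,0]<=hi)&(hsv[...,1]>130)&(hsv[...,2]>60)
        print(n,k,blobs(m))
E
```

```text
{'clock': 0.0, 'joints': array([-9.15412525e-01,  3.85589891e-01,  6.63396262e-03, -5.35046533e-04,
       -1.19401367e+00, -2.58599568e-01]), 'joint_vel': array([-0.00019109,  0.00179761,  0.00060852, -0.00027587, -0.00027537,
        0.00088513]), 'joint_efforts': array([ 7.58769274e-04, -3.92280400e+01,  1.88402957e+01,  4.18611065e+00,
       -4.61568357e-03, -5.05251990e-05]), 'position': array([ 241.33297048, -575.89010842,  230.19930697]), 'ee_rot': array([-1.96996355e-01,  9.80403587e-01,  1.08484584e-03, -2.56343450e-04]), 'contact_force': array([-0.66175438, -0.53557183,  0.14073729]), 'wrist_torque': array([-0.03105487, -0.00041468, -0.04213701]), 'grasp_force': 0.0, 'gripper_width': 85.62957441501223}
scene {'intrinsics': array([[388.85280975,   0.        , 259.04273356],
       [  0.        , 388.85280975, 192.96303341],
       [  0.        ,   0.        ,   1.        ]]), 'dist': array([-0.05782226,  0.        ,  0.        ,  0.        ,  0.        ]), 'xyz': array([1328.81397877, -181.96571824, 1112.80080588]), 'attitude': array([ 0.74947444,  0.57990657, -0.19808466, 
[... 675 characters left out ...]
.        ,   1.        ]]), 'dist': array([-0.07564945,  0.        ,  0.        ,  0.        ,  0.        ]), 'xyz': array([ 450.76555682,   38.73535049, 1291.76145694]), 'attitude': array([-0.70587628,  0.7072826 , -0.02870066,  0.02581249])}
top red [(np.int32(73), array([267.5, 159.8])), (np.int32(181), array([422.1, 210.2]))]
top red2 []
top orange [(np.int32(75), array([ 0.7, 13.4])), (np.int32(504), array([50. , 32.5])), (np.int32(94), array([22. , 70.2])), (np.int32(545), array([378.2, 142.5]))]
top yellow [(np.int32(19), array([267. , 125.1])), (np.int32(30), array([341.6, 162.6]))]
top green []
top blue [(np.int32(41), array([138. , 140.8])), (np.int32(1554), array([143.5, 271.7]))]
```

View pics/top.png

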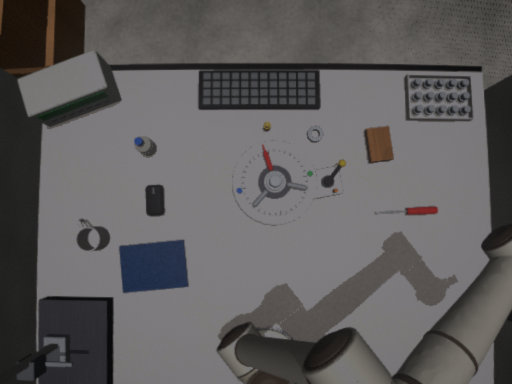

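View pics/scene.png

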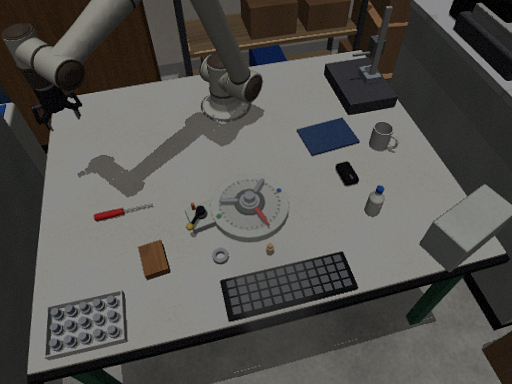

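The top view shows the stage at about (275,182) and the red pointer at (265,150), pointing up (+x). Green is at (310,173), blue at (239,190), the clamp pivot at (327,181), the knob at (342,162) and the orange post at (335,190). The scene view agrees. The platen must turn clockwise by about 90°, and the spoke at (256,205) is the clear one to push.

Run:
```python
from h import *
im,d,c=grab('top')
hsv=cv2.cvtColor(im,cv2.COLOR_RGB2HSV)
roi=np.zeros(im.shape[:2],bool); roi[110:235,215:360]=1
P={}
for k,lo,hi,z,s in(('red',0,6,56,110),('red',174,180,56,110),('orange',7,19,60,110),('yellow',20,34,55,110),('green',40,90,39,70),('blue',95,125,39,100)):
    m=roi&(hsv[...,0]>=lo)&(hsv[...,0]<=hi)&(hsv[...,1]>s)&(hsv[...,2]>40)
    for a,ct in blobs(m,6): print(k,a,ct,cast(c,ct,z)[0].round(1))
for n,px,z in(('bush top',(275,182),85),('hub',(327,181),65),('ring',(315,133),18),('plug',(267,126),60),('spokeR',(306,187),55),('spokeL',(256,205),55)):
    print(n,cast(c,px,z)[0].round(1))
g=cv2.cvtColor(im,cv2.COLOR_RGB2GRAY)
m=(roi&(g>140)).astype(np.uint8)
cv2.imwrite('pics/topcrop.png',cv2.resize(im[105:240,210:365,::-1],None,fx=5,fy=4.4,interpolation=cv2.INTER_CUBIC)[:, :])
w=get_calibration('wrist');print('wrist',w['xyz'],R.from_quat(w['attitude']).as_matrix().round(3),w['intrinsics'][0])
```

```text
red 80 [267.2 159.4] [633.5  -5.4  56. ]
orange 9 [335.3 190.1] [ 536.8 -216.1   60. ]
yellow 34 [266.6 125.3] [741.9  -4.1  55. ]
yellow 33 [341.8 162.6] [ 623.5 -239.2   55. ]
green 17 [309.6 173. ] [ 592.6 -139.8   39. ]
blue 20 [238.9 190. ] [539.2  83.3  39. ]
bush top [560.1 -27.7  85. ]
hub [ 564.7 -189.7   65. ]
ring [ 725.4 -162.2   18. ]
plug [738.5  -5.2  60. ]
spokeR [ 547.  -125.7   55. ]
spokeL [491.5  29.8  55. ]
wrist [ 173.39255951 -605.2174484   373.45903538] [[-0.387  0.882  0.268]
 [ 0.922  0.37   0.114]
 [ 0.001  0.292 -0.957]] [264.71964477   0.         255.30817561]
```

View pics/topcrop.png

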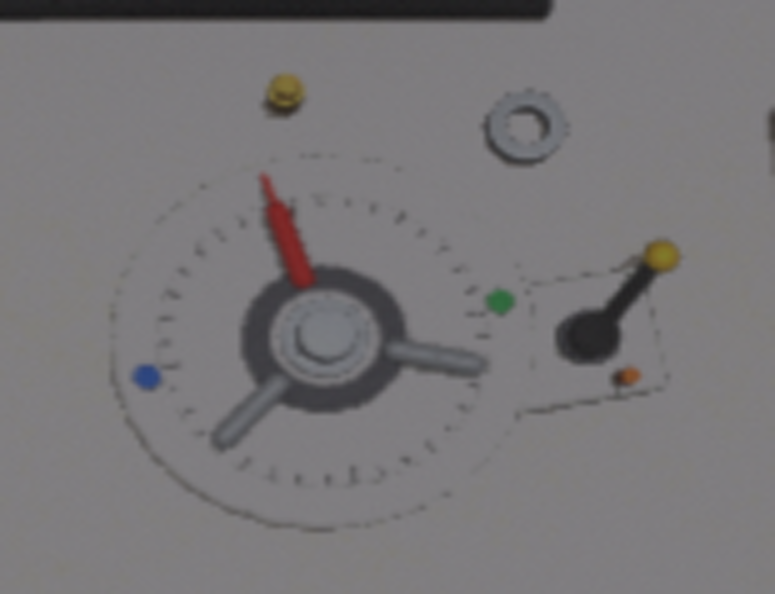

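The crop confirms the layout: axis about (562,-28) mm, pointer at about +17°, green at about -75° with r ≈ 116 (must be 114–123, so OK). I'll move over the stage with the fingers shut and tool x turned to the push direction, then look from close by.

```bash
python3 -m creep '{"translation":[[2,5,0],[4,10,0],[6.5,15,0],[9,20,0],[11,25.5,0],[13,31,0],[15,36,0],[17,41,0]],"delta_rot":[[0,0,6],[0,0,12],[0,0,18],[0,0,24],[0,0,30],[0,0,36],[0,0,42],[0,0,48]],"hand":[0,0,0,0,0,0,0,0]}'
python3 -m creep '{"translation":[[2,5,0],[4.5,10,0],[7,16,0],[7,16,0],[7,16,0]],"delta_rot":[[0,0,4],[0,0,4],[0,0,4],[0,0,4],[0,0,4]],"hand":[0,0,0,0,0]}'
python3 - <<'E'
from h import *
s=read_state(); print(s['clock'],s['position'].round(1),s['joints'].round(2),s['gripper_width'],(R.from_quat(s['ee_rot']).as_matrix()).round(2).tolist())
im,d,c=grab('wrist','w1.png'); print(c['xyz'])
np.savez('w1.npz',im=im,d=d,**c)
E
```

```text
clock: 1.15
position: [411.8, -164.6, 231.4]
ee_rot: [-0.58, 0.814, -0.0, 0.0]
contact_force: [1.1, 0.3, -0.5]
gripper_width: 0.1
grasp_force: 0.0
clock: 1.78
position: [481.1, -6.3, 230.9]
ee_rot: [-0.607, 0.795, 0.0, -0.001]
contact_force: [-0.1, -0.7, -0.1]
gripper_width: 0.0
grasp_force: 0.0
1.775 [481.1  -6.3 230.9] [ 0.33  0.14 -0.33 -0.   -1.1  -0.59] 0.009209566739582219 [[-0.26, -0.96, -0.0], [-0.96, 0.26, -0.0], [0.0, 0.0, -1.0]]
[462.22050564 -78.21479539 373.90010113]
```

View pics/w1.png

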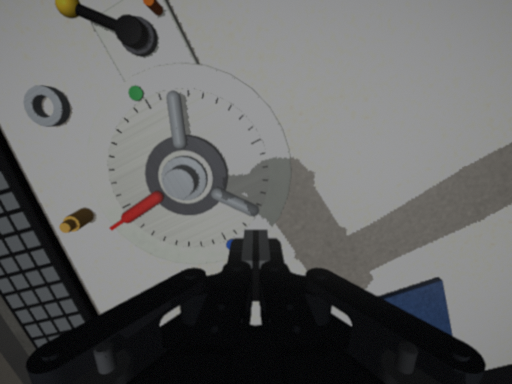

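The close view shows the platen at about (187,175), the pointer tip at (112,228), green at (136,93), the bare spoke's end at (255,210), the pivot at (135,33) and the knob at (67,5).

```bash
cat >> h.py <<'E'
from scipy.optimize import least_squares
def stage(im,c,verbose=True,thr=75,box=None):
    hsv=cv2.cvtColor(im,cv2.COLOR_RGB2HSV); g=im.max(2)
    H,S,V=hsv[...,0],hsv[...,1],hsv[...,2]
    def big(m,z,n):
        b=blobs(m,20)
        for a,ct in b:
            if verbose: print(n,a,ct,cast(c,ct,z)[0][:2].round(1))
        return b
    gm=(H>45)&(H<85)&(S>110)&(V>50)
    big(gm,39,'green'); big((H>18)&(H<34)&(S>130)&(V>50),55,'yellow'); big((H>100)&(H<125)&(S>150)&(V>60),39,'blue')
    big((H>6)&(H<16)&(S>150)&(V>60),60,'orange')
    red=((H<7)|(H>173))&(S>120)&(V>50)
    n,l,s,ct=cv2.connectedComponentsWithStats(red.astype(np.uint8))
    if n>1:
        i=1+np.argmax(s[1:,4]); ys,xs=np.nonzero(l==i)
        p=cast(c,np.c_[xs,ys],55)[:,:2]
        vx,vy,x0,y0=cv2.fitLine(p.astype(np.float32),cv2.DIST_L2,0,.01,.01).ravel()
        t=(p-[x0,y0])@[vx,vy]
        print('red',len(p),'mid',x0,y0,'dir deg',np.degrees(np.arctan2(vy,vx)),'ends',[(x0+k*vx,y0+k*vy) for k in(t.min(),t.max())])
        return np.array([x0,y0]),np.array([vx,vy])
def circ(p,r):
    f=least_squares(lambda q:np.hypot(*(p-q).T)-r,p.mean(0),loss='soft_l1',f_scale=1.)
    return f.x,np.abs(f.fun)
E
python3 - <<'E'
from h import *
D=np.load('w1.npz'); im=D['im']; c={k:D[k] for k in('intrinsics','dist','xyz','attitude')}
stage(im,c)
# platen edge: radial rays from guess
g=cv2.GaussianBlur(cv2.cvtColor(im,cv2.COLOR_RGB2GRAY),(3,3),0).astype(float)
K=c['intrinsics'];Rm=R.from_quat(c['attitude'])
def proj(P): return cv2.projectPoints(np.array(P,float).reshape(-1,3),Rm.inv().as_rotvec(),-Rm.inv().apply(c['xyz']),K,c['dist'])[0].reshape(-1,2)
ctr=np.array([562,-28.])
for it in range(3):
    pts=[]
    for a in np.radians(np.arange(0,360,3)):
        r=np.arange(44,62,.5); P=np.c_[ctr[0]+r*np.cos(a),ctr[1]+r*np.sin(a),np.full(len(r),50)]
        v=cv2.remap(g.astype(np.float32),proj(P).astype(np.float32)[None],None,cv2.INTER_LINEAR)[0]
        dv=v[4:]-v[:-4]; k=dv.argmax()
        if dv[k]>20: pts.append(P[k+2,:2])
    pts=np.array(pts); ctr,res=circ(pts,52)
    f=least_squares(lambda q:np.hypot(*(pts-q[:2]).T)-q[2],[*ctr,52],loss='soft_l1')
    print('axis',ctr,len(pts),np.median(res),'free',f.x)
# spokes: sample around circle r=80 at z=55
for n,px,z in(('hubtop',(135,28),65),('ring',(46,105),18)): print(n,cast(c,px,z)[0].round(1))
E
```

```text
green 140 [135.6  92.9] [ 593.7 -139.2]
yellow 283 [66.6  6.6] [ 626.4 -237.8]
yellow 196 [ 70.  223.7] [734.7  -9. ]
blue 26 [228.8 244. ] [543.8  81.3]
orange 53 [148.8   2.2] [ 539.  -214.6]
red 548 mid 635.8959 -4.929838 dir deg 18.371546 ends [(np.float64(601.6664425936967), np.float64(-16.297578449069707)), (np.float64(684.8406496123024), np.float64(11.324930688103649))]
axis [565.12227927 -28.41168349] 101 0.40645469304368476 free [565.12009828 -28.41267133  52.08121167]
axis [565.14551584 -28.40460761] 100 0.4970114481744119 free [565.14076744 -28.40346542  52.0763691 ]
axis [565.14789589 -28.42853512] 100 0.49022452386691384 free [565.14281408 -28.42799489  52.07218729]
hubtop [ 560.1 -194.3   65. ]
ring [ 721.3 -161.6   18. ]
```

```bash
python3 -m creep '{"translation":[[0,0,-4.5],[0,0,-9],[0,0,-13.5],[0,0,-17],[0,0,-18.6],[0,0,-18.6]],"delta_rot":[[0,0,-6],[0,0,-12],[0,0,-18],[0,0,-24],[0,0,-26],[0,0,-26]],"hand":[0,0,0,0,0,0]}'
python3 - <<'E'
from h import *
A=np.array([565.1,-28.4]); P=read_state()['position'][:2]
for d in(-3,0,10,20,30,40,50,60,70,80,84):
    a=np.radians(138.4-d); u=np.array([np.cos(a),np.sin(a)]); n=np.array([-u[1],u[0]])
    print(d,((A+79*u+19*n-P)/10).round(2))
E
```

```text
clock: 2.58
position: [480.3, -8.1, 44.4]
ee_rot: [-0.412, 0.911, 0.0, -0.002]
contact_force: [0.2, -0.2, 0.0]
gripper_width: 0.3
grasp_force: 0.0
-3 [1.12 1.41]
0 [1.31 1.79]
10 [2.08 2.98]
20 [3.05 4.01]
30 [4.18 4.86]
40 [5.45 5.5 ]
50 [6.8  5.92]
60 [8.21 6.09]
70 [9.62 6.01]
80 [11.    5.69]
84 [11.53  5.5 ]
```

```bash
python3 -m creep '{"translation":[[1.1,1.4,0],[1.7,2.4,0],[2.5,3.5,0],[3.6,4.4,0],[4.8,5.2,0],[6.1,5.7,0],[7.5,6,0],[8.2,6.1,0]],"delta_rot":[[0,0,0],[0,0,-5],[0,0,-15],[0,0,-25],[0,0,-35],[0,0,-45],[0,0,-55],[0,0,-60]],"hand":[0,0,0,0,0,0,0,0]}'
python3 - <<'E'
from h import *
im,d,c=grab('top')
A=np.array([565.1,-28.4])
r=stage(im,c,verbose=False); print('from axis',np.degrees(np.arctan2(*(r[0]-A)[::-1])))
im,d,c=grab('wrist','w2.png'); stage(im,c)
P=read_state()['position'][:2]
for d in(50,60,65,70,75,80,85,90,94):
    a=np.radians(138.4-d); u=np.array([np.cos(a),np.sin(a)]); n=np.array([-u[1],u[0]])
    print(d,((A+79*u+19*n-P)/10).round(2))
E
```

```text
clock: 3.58
position: [563.8, 55.0, 46.3]
ee_rot: [0.1, 0.995, -0.0, -0.0]
contact_force: [-3.6, -0.2, 2.2]
gripper_width: -0.1
grasp_force: 1.4
red 191 mid 473.564 -491.9557 dir deg -88.70855 ends [(np.float64(472.455952631924), np.float64(-442.80491176876603)), (np.float64(474.63626809796017), np.float64(-539.5197728295211))]
from axis -101.17020386550311
green 197 [  5.2 320.2] [ 595.  -135.8]
50 [-1.64 -0.41]
60 [-0.23 -0.24]
65 [ 0.48 -0.24]
70 [ 1.18 -0.31]
75 [ 1.88 -0.44]
80 [ 2.56 -0.63]
85 [ 3.23 -0.88]
90 [ 3.87 -1.19]
94 [ 4.36 -1.47]
```

View pics/w2.png

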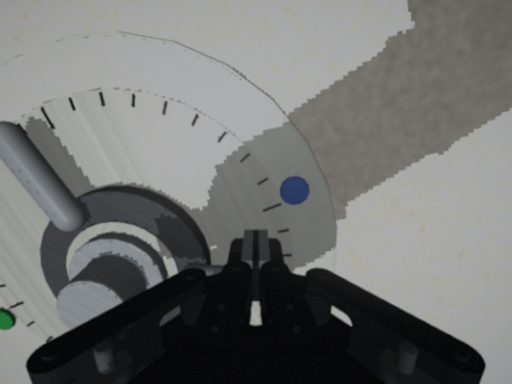

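The wrist view shows blue at (294,190), and the third spoke, at (40,180), has swung with the push. The platen is turning. Next I'll push to about 88°, more slowly, then measure in the top view within the stage area.

```bash
python3 -m creep '{"translation":[[0.7,-0.05,0],[1.4,-0.15,0],[2,-0.3,0],[2.6,-0.4,0],[3.1,-0.6,0],[3.4,-0.75,0],[3.4,-0.75,0]],"delta_rot":[[0,0,-5],[0,0,-10],[0,0,-15],[0,0,-19],[0,0,-23],[0,0,-26],[0,0,-26]],"hand":[0,0,0,0,0,0,0]}'
cat >> h.py <<'E'
A=np.array([565.1,-28.4])
def topred():
    im,d,c=grab('top'); roi=np.zeros(im.shape[:2],np.uint8); roi[100:235,215:325]=1
    im2=im*roi[...,None]; r=stage(im2,c)
    if r: print('angle from axis',np.degrees(np.arctan2(*(r[0]-A)[::-1])))
    return im
E
python3 - <<'E'
from h import *
im=topred(); cv2.imwrite('pics/t2.png',cv2.resize(im[105:240,210:365,::-1],None,fx=4,fy=4,interpolation=cv2.INTER_CUBIC))
P=read_state()['position'][:2]; print(np.degrees(np.arctan2(*(P-A)[::-1])),np.hypot(*(P-A)))
E
```

```text
clock: 4.55
position: [598.6, 47.9, 46.2]
ee_rot: [0.318, 0.948, 0.001, 0.001]
contact_force: [-1.0, 0.8, -0.2]
gripper_width: -0.3
grasp_force: 0.4
yellow 26 [266.7 125.3] [741.9  -4.4]
red 88 mid 593.6789 -93.30311 dir deg -66.65993 ends [(np.float64(580.5025437253965), np.float64(-62.76676174312272)), (np.float64(612.168577614884), np.float64(-136.1531668511103))]
angle from axis -66.23458645535774
66.40029831444541 83.04831234701884
```

View pics/t2.png

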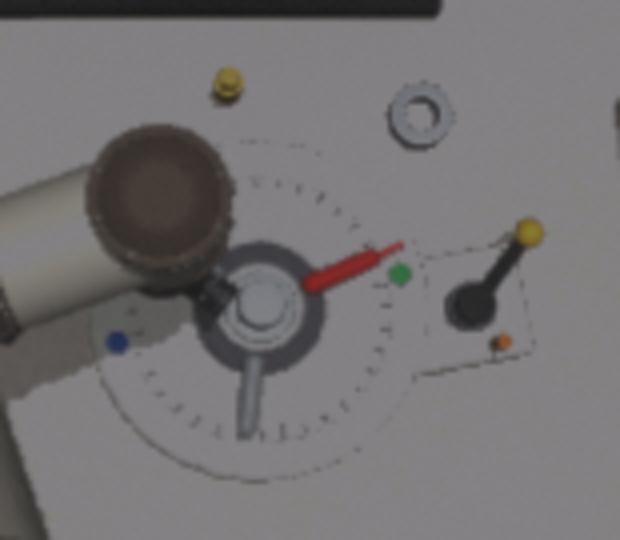

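The pointer is now at -66.4° in the top view, with its tip at (402,245) in the crop and green at (400,273). About 9° remains; I'll take 7.5° of it slowly and measure again.

```bash
python3 -m creep '{"translation":[[0.3,-0.15,0],[0.55,-0.3,0],[0.75,-0.4,0],[0.9,-0.5,0],[0.95,-0.5,0],[0.95,-0.5,0]],"delta_rot":[[0,0,-2],[0,0,-4],[0,0,-6],[0,0,-7],[0,0,-7.5],[0,0,-7.5]],"hand":[0,0,0,0,0,0]}'
python3 - <<'E'
from h import *
topred()
P=read_state()['position'][:2]; print(np.degrees(np.arctan2(*(P-A)[::-1])),np.hypot(*(P-A)))
im,d,c=grab('scene'); roi=np.zeros(im.shape[:2],np.uint8); roi[150:260,180:310]=1
stage(im*roi[...,None],c)
E
```

```text
clock: 5.35
position: [607.0, 41.9, 45.2]
ee_rot: [0.381, 0.925, -0.0, -0.0]
contact_force: [-1.4, 1.8, 1.6]
gripper_width: -0.1
grasp_force: 0.9
yellow 26 [266.8 125.3] [741.9  -4.8]
red 91 mid 584.97327 -96.5232 dir deg -74.14504 ends [(np.float64(575.8518046287405), np.float64(-64.40623843047989)), (np.float64(597.8112926793872), np.float64(-141.72630593974887))]
angle from axis -73.73669512670122
59.17353529549884 81.83793809734995
yellow 35 [189.6 226.2] [ 621.6 -238. ]
red 70 mid 584.95105 -98.75275 dir deg -73.991295 ends [(np.float64(575.248927235873), np.float64(-64.93681516797011)), (np.float64(597.7722367095673), np.float64(-143.439914152545))]
```

```bash
python3 -m creep '{"translation":[[0.1,-0.05,0],[0.2,-0.1,0],[0.25,-0.15,0],[0.25,-0.15,0]],"delta_rot":[[0,0,-0.5],[0,0,-1],[0,0,-2],[0,0,-2]],"hand":[0,0,0,0]}'
python3 - <<'E'
from h import *
topred()
im,d,c=grab('scene'); roi=np.zeros(im.shape[:2],np.uint8); roi[150:260,180:310]=1
stage(im*roi[...,None],c,verbose=False)
s=read_state(); print(s['joints'].round(2), R.from_quat(s['ee_rot']).as_matrix()[:,0].round(2))
E
```

```text
clock: 5.95
position: [609.4, 40.4, 45.2]
ee_rot: [0.397, 0.918, -0.0, -0.0]
contact_force: [-0.9, 2.1, 0.9]
gripper_width: -0.2
grasp_force: 1.1
yellow 28 [266.9 125.5] [741.3  -5.1]
red 84 mid 582.436 -96.03039 dir deg -75.848076 ends [(np.float64(574.8779999387078), np.float64(-66.05581157219538)), (np.float64(591.5748380007597), np.float64(-132.27469966128137))]
angle from axis -75.62270013100424
red 64 mid 582.30994 -98.45934 dir deg -75.61442 ends [(np.float64(573.8007129165753), np.float64(-65.28343858694772)), (np.float64(593.6734779309378), np.float64(-142.7637096594159))]
[ 0.33  0.55 -0.25  0.   -0.78 -2.72] [-0.68  0.73  0.  ]
```

Both views put the pointer at about -75.7° and green at about -75.5°. I'll back off from the spoke, rise, and turn for the clamp, with a close look at green and the clamp.

```bash
python3 -m creep '{"translation":[[-0.7,0.7,0],[-1.5,1.5,0],[-1.5,1.5,4],[-1.5,1.5,9],[-1.5,1.5,14],[-1,0,18],[0.5,-3,18.5],[2,-6,18.5]],"delta_rot":[[0,0,0],[0,0,0],[0,0,9],[0,0,18],[0,0,27],[0,0,36],[0,0,45],[0,0,54]],"hand":[0,0,0,0,0,0,0,0]}'
python3 -m creep '{"translation":[[0.5,-2,0],[1,-4,0],[1.5,-6,0],[1.5,-7,0],[1.5,-7,0],[1.5,-7,0]],"delta_rot":[[0,0,10],[0,0,20],[0,0,30],[0,0,40],[0,0,47],[0,0,47]],"hand":[0,0,0,0,0,0]}'
python3 - <<'E'
from h import *
s=read_state(); print(s['clock'],s['position'].round(1),s['joints'].round(2))
im,d,c=grab('wrist','w3.png'); np.savez('w3.npz',im=im,d=d,**c); stage(im,c)
topred()
E
```

```text
clock: 7.05
position: [629.9, -19.3, 231.8]
ee_rot: [-0.066, 0.998, 0.0, 0.001]
contact_force: [0.7, 0.2, -0.0]
gripper_width: 0.2
grasp_force: 0.0
clock: 7.8
position: [644.3, -89.1, 230.2]
ee_rot: [-0.455, 0.89, 0.0, -0.0]
contact_force: [0.6, 0.1, 0.5]
gripper_width: 0.1
grasp_force: 0.0
7.8 [644.3 -89.1 230.2] [ 0.11  0.43  0.07 -0.   -1.22 -0.74]
yellow 320 [190.5  56.9] [ 623.8 -239.6]
yellow 31 [225.9 258.4] [744. -20.]
orange 3004 [72.5 19.5] [ 701.  -340.8]
orange 94 [265.8  23.6] [ 539.4 -216.7]
red 654 mid 584.0986 -98.59056 dir deg -75.60111 ends [(np.float64(575.23830553243), np.float64(-64.07931045067116)), (np.float64(596.10986249805), np.float64(-145.3752343056183))]
red 86 mid 582.1577 -96.1827 dir deg -75.52658 ends [(np.float64(574.4082757290055), np.float64(-66.16038352822287)), (np.float64(591.4790339098557), np.float64(-132.29468252625298))]
angle from axis -75.87465667322013
```

View pics/w3.png

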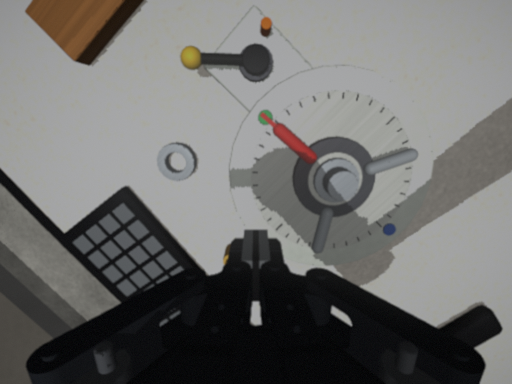

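The needle crosses the green disc at (265,117). The pivot hub is at (256,62), the knob at (191,57) and the post at (266,24). I'll measure the miss distance and the lever.

Run:
```python
from h import *
D=np.load('w3.npz'); im=D['im']; c={k:D[k] for k in('intrinsics','dist','xyz','attitude')}
m0,v=stage(im,c,verbose=False)
hsv=cv2.cvtColor(im,cv2.COLOR_RGB2HSV);H,S,V=cv2.split(hsv)
gm=((H>40)&(H<90)&(S>80)&(V>40)); gm[:100]=0; gm[135:]=0; gm[:,:240]=0; gm[:,290:]=0
ys,xs=np.nonzero(gm); p=cast(c,np.c_[xs,ys],39)[:,:2].astype(np.float32)
ctr,r=cv2.minEnclosingCircle(p); ctr=np.array(ctr); print('green',len(p),ctr,r,'r from axis',np.hypot(*(ctr-A)))
for q,w in((m0,v),(A,(m0-A)/np.hypot(*(m0-A)))): print('miss',(ctr-q)@[-w[1],w[0]])
# lever/hub: dark pixels
g=im.max(2); b=g[40:90,185:285]<55
n,l,s,ct=cv2.connectedComponentsWithStats(b.astype(np.uint8)); print(s[1:][s[1:,4]>20].tolist())
i=1+np.argmax(s[1:,4]); ys,xs=np.nonzero(l==i); xs+=185; ys+=40
k=xs<238; pl=cast(c,np.c_[xs[k],ys[k]],54)[:,:2].astype(np.float32)
vx,vy,x0,y0=cv2.fitLine(pl,cv2.DIST_L2,0,.01,.01).ravel(); print('lever',x0,y0,np.degrees(np.arctan2(vy,vx)))
kn=np.array([625,-238.7]); w=np.array([vx,vy]); w*=np.sign(w@(kn-[568,-196]))
for e in(-5,0,5):
    a=np.arctan2(w[1],w[0])+np.radians(e); P=kn-70*np.array([np.cos(a),np.sin(a)]); print('pivot',e,P.round(1),np.hypot(*(P-A)))
kh=xs>240; ph=cast(c,np.c_[xs[kh],ys[kh]],50)[:,:2].astype(np.float32); print('hub encl',cv2.minEnclosingCircle(ph), cast(c,[258,58],65)[0])
```

```text
red 654 mid 584.0986 -98.59056 dir deg -75.60111 ends [(np.float64(575.23830553243), np.float64(-64.07931045067116)), (np.float64(596.10986249805), np.float64(-145.3752343056183))]
green 67 [ 594.10931396 -139.71513367] 7.706143856048584 r from axis 115.03303560287024
miss -0.5302043485471586
miss -1.0815805515388623
[[17, 5, 67, 31, 1010]]
lever 599.3943 -219.60144 -37.973633
pivot -5 [ 573.8 -191. ] 162.81539050150633
pivot 0 [ 569.8 -195.6] 167.29566433485473
pivot 5 [ 566.3 -200.6] 172.2062977952151
hub encl ((568.1183471679688, -196.97181701660156), 16.206195831298828) [ 565.85408675 -193.8989158    65.        ]
```

The pointer misses green's centre by about 1 mm or less. Pivot is about (569.3,-196.3), which is 168 from the axis as expected, and the lever is at -38°. I'll go down beside the lever, on its open side.

```bash
python3 -m creep '{"translation":[[-0.5,-5,0],[-1,-10,0],[-1.3,-12,-2],[-1.3,-12,-7],[-1.3,-12,-12],[-1.3,-12,-16.5],[-1.3,-12,-18.5],[-1.3,-12,-18.5]],"delta_rot":[[0,0,0],[0,0,0],[0,0,0],[0,0,0],[0,0,0],[0,0,0],[0,0,0],[0,0,0]],"hand":[0,0,0,0,0,0,0,0]}'
python3 - <<'E'
from h import *
Q=np.array([569.3,-196.3]); P=read_state()['position'][:2]
for d in(-5,0,10,20,30,40,50,60,65,70,75,80,84):
    a=np.radians(-38-d); u=np.array([np.cos(a),np.sin(a)]); n=np.array([-u[1],u[0]])
    print(d,((Q+56*u+16.5*n-P)/10).round(2))
E
```

```text
clock: 8.9
position: [630.3, -209.0, 43.2]
ee_rot: [-0.455, 0.89, 0.001, -0.002]
contact_force: [0.6, -0.2, 0.5]
gripper_width: -0.2
grasp_force: 0.0
-5 [-0.5 -0.4]
0 [-0.67 -0.88]
10 [-1.13 -1.79]
20 [-1.73 -2.61]
30 [-2.47 -3.31]
40 [-3.32 -3.87]
50 [-4.25 -4.27]
60 [-5.24 -4.51]
65 [-5.75 -4.56]
70 [-6.26 -4.57]
75 [-6.77 -4.53]
80 [-7.27 -4.45]
84 [-7.67 -4.36]
```

```bash
python3 -m creep '{"translation":[[-0.5,-0.4,0],[-0.9,-1.3,0],[-1.4,-2.2,0],[-2.1,-3,0],[-2.9,-3.6,0],[-3.8,-4.1,0],[-4.7,-4.4,0],[-5.2,-4.5,0]],"delta_rot":[[0,0,0],[0,0,-5],[0,0,-15],[0,0,-25],[0,0,-35],[0,0,-45],[0,0,-55],[0,0,-60]],"hand":[0,0,0,0,0,0,0,0]}'
python3 -m creep '{"translation":[[-0.4,-0.05,0],[-0.8,-0.05,0],[-1.2,0,0],[-1.2,0,0]],"delta_rot":[[0,0,-4],[0,0,-8],[0,0,-12],[0,0,-12]],"hand":[0,0,0,0]}'
python3 - <<'E'
from h import *
s=read_state(); print(s['joints'].round(2))
im=topred()
cv2.imwrite('pics/t3.png',cv2.resize(im[105:240,210:365,::-1],None,fx=4,fy=4,interpolation=cv2.INTER_CUBIC))
E
```

```text
clock: 9.9
position: [581.3, -255.1, 47.8]
ee_rot: [0.052, 0.999, -0.001, 0.003]
contact_force: [1.9, -0.5, 0.1]
gripper_width: 0.2
grasp_force: 1.0
clock: 10.4
position: [569.3, -255.0, 47.8]
ee_rot: [0.154, 0.988, -0.0, 0.003]
contact_force: [2.1, -0.1, 0.7]
gripper_width: -0.2
grasp_force: 0.8
[-0.16  0.56 -0.21  0.   -0.79 -1.72]
yellow 23 [266.8 125.2] [742.3  -4.8]
red 24 mid 577.2857 -74.592384 dir deg -75.39315 ends [(np.float64(575.0436055599033), np.float64(-65.98904193846683)), (np.float64(579.6671275865425), np.float64(-83.73033045072843))]
angle from axis -75.22185619017907
```

View pics/t3.png

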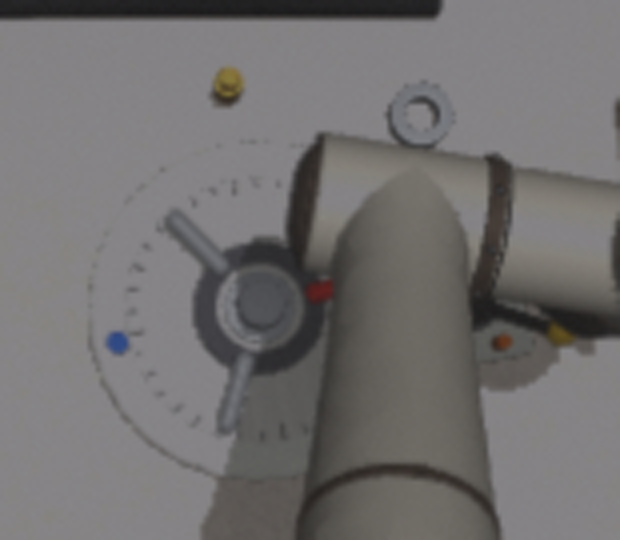

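The crop shows the knob at (562,333) and the post at (502,342). The force is only about 2 N, so the lever hasn't reached its stop. I'll push on in small steps and watch the force.

```bash
python3 -m creep '{"translation":[[-0.3,0,-0.1],[-0.6,0,-0.2],[-0.9,0.05,-0.2],[-0.9,0.05,-0.2]],"delta_rot":[[0,0,-3],[0,0,-6],[0,0,-9],[0,0,-9]],"hand":[0,0,0,0]}'
python3 -m creep '{"translation":[[-0.2,0,0],[-0.4,0.05,0],[-0.4,0.05,0]],"delta_rot":[[0,0,-2],[0,0,-4],[0,0,-4]],"hand":[0,0,0]}'
```

```text
clock: 10.95
position: [562.0, -254.4, 45.2]
ee_rot: [0.231, 0.973, -0.0, 0.004]
contact_force: [5.4, -0.5, 0.1]
gripper_width: 0.0
grasp_force: 2.5
clock: 11.32
position: [562.0, -255.0, 45.6]
ee_rot: [0.264, 0.965, 0.0, 0.009]
contact_force: [12.0, -4.4, -4.9]
gripper_width: -0.2
grasp_force: 6.0
```

The motion stalled at x=562 while the force rose from 5 to 12 N, so the lever is on its stop at about -113° (75° swept). I'll back off, rise and verify.

```bash
python3 -m creep '{"translation":[[0.8,-0.2,0],[1.6,-0.5,0],[2.2,-0.6,0],[2.2,-0.6,5],[2.2,-0.6,10],[2.2,-0.6,15],[2.2,-0.6,19],[2.2,-0.6,19]],"delta_rot":[[0,0,0],[0,0,0],[0,0,0],[0,0,0],[0,0,10],[0,0,20],[0,0,30],[0,0,40]],"hand":[0,0,0,0,0,0,0,0]}'
python3 -m creep '{"translation":[[1,5,0],[2,10,0],[3,15,0],[4,17,0],[4,17,0],[4,17,0]],"delta_rot":[[0,0,10],[0,0,20],[0,0,30],[0,0,40],[0,0,45],[0,0,45]],"hand":[0,0,0,0,0,0]}'
python3 - <<'E'
from h import *
im,d,c=grab('wrist','w4.png'); np.savez('w4.npz',im=im,d=d,**c); stage(im,c)
topred(); s=read_state(); print(s['clock'],s['position'],s['contact_force'])
E
```

```text
clock: 12.32
position: [578.0, -260.0, 238.0]
ee_rot: [-0.084, 0.996, -0.001, 0.004]
contact_force: [-0.6, -0.2, -1.2]
gripper_width: -0.1
grasp_force: 0.0
clock: 13.08
position: [616.3, -89.0, 233.0]
ee_rot: [-0.456, 0.89, 0.0, -0.001]
contact_force: [-0.3, -0.3, 0.0]
gripper_width: 0.1
grasp_force: 0.0
green 23 [248.5 127.3] [ 589.6 -141.2]
yellow 319 [220.5   7.7] [ 540.  -258.8]
yellow 138 [215.3 267.4] [737.6 -16.2]
orange 4367 [61.4 27.1] [ 688.9 -344.6]
orange 81 [244.3  41.3] [ 539.2 -217. ]
red 603 mid 584.4877 -99.49398 dir deg -76.14562 ends [(np.float64(575.7639448203008), np.float64(-64.1222728418399)), (np.float64(595.8449771294078), np.float64(-145.5439493246409))]
red 81 mid 582.47253 -96.456985 dir deg -76.17609 ends [(np.float64(574.9892725515452), np.float64(-66.04539569179927)), (np.float64(591.3036666883656), np.float64(-132.3462530829503))]
angle from axis -75.68021816032383
13.175 [616.2668731  -89.638031   233.14415385] [ 0.40711096 -0.13483539 -0.34948478]
```

View pics/w4.png

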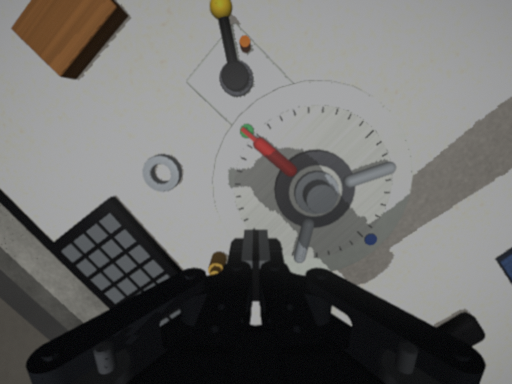

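The needle still crosses green at (247,130), and its line passes 0.3–1.4 mm from the disc's centre. The lever lies at -115°, about 77° swept plus its starting angle, beside the post at (244,41). It stalled there under force. The bush is upright and the bystanders are in place, so I'm handing in.

```bash
python3 -c "
from bench import job_done
print(job_done())"
```

```text
the job is handed in; nothing more can be done
None
```

The job is handed in (the verdict was not shown): the red pointer stands within about 1.5 mm of the green disc's centre, the clamp lever was pushed until it stalled on its stop, the bush is standing on the platen, and I saw no bystander moved.

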